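# Hook a power board into the inspection holder

### The arm

A 7-joint arm with a two-finger parallel gripper is mounted at the origin on the work surface. World frame = base frame: x ahead of the robot, y to its left, z up, the work surface at z = 0. Lengths are in m, angles in rad, forces in N, time in s.
With the tool pointing down it reaches from about 0.35 to 0.9 m from the base axis. Payload 8.1 kg.
Tool frame: the origin (TCP) lies midway between the tips of the shut fingers; the grasp point (between the pads) lies arm.grip_point_offset behind it (arm.grip_point_offset is the distance from the TCP to the grasp point, in m); y points along the fingers, z is the direction in which the jaws open and shut, and the axes are right-handed (so a half turn about y gives the same grasp; the last joint's range is limited). The gripper opens to 92 mm and grips with 3 to 60 N. Pads are 19 mm wide; open, the fingers measure 130 mm over their backs; the gripper's body (75 mm by 190 mm) begins 47 mm behind the grasp point.
Start: joints at [-1.248, 0.434, 0.025, 1.573, -0.012, 1.134, -0.075], TCP at [0.258, 0.569, 0.227] pointing down, gripper open.
Joint ranges: [-2.62, 2.62], [-0.44, 2.09], [-1.27, 1.32], [0.08, 2.57], [-1.32, 4.46], [0.12, 2], [-2.74, 2.74]. Speed limits (rad/s): [2.22, 2.22, 3.01, 3.01, 3.14, 3.14, 3.14].

### API

Orientations are given as a rotation vector (axis times angle).
In Python, from cell import arm, get_image, camera_info gives the robot as it stands.
- The arm moves only by the tool carry_out, never from a script. Its argument "steps" is one flat list of numbers, 5 for each row, row after row: the opening, from 0 (shut) to 1 (fully open), then the shift along the world's x, y, z in units of 0.1 m (1.0 is 0.1 m), then the turn about the world's z in units of 45 degrees (1.0 is 45 degrees). In form: [hand, dx, dy, dz, spin, hand, dx, dy, dz, spin, ...]. A call has 1 to 12 rows; each row is the pose to reach, as a shift and turn from the pose commanded when the call began; what a row does not reach only later rows make up. A row lasts 1/10 s, in which the tool goes at most 50 mm and 8.59 degrees, less where a joint would pass 70% of its speed; a pose out of reach is approached as far as the arm can. A call with a number of a shift or a turn outside -1 to 1 is refused whole. A call with a gripper value outside its range is refused whole. The fingers move at their own pace and stop on an object; "grip_force" is the grip in N (left out, the last holds). Time passes only in rows, so rows that repeat a pose let the fingers close. It gives the time, the measured TCP pose, the force and the opening at its end, in the units of the state.
- arm.observe(): the state, without advancing time (a new reading comes with each control period).
- get_image(name): name is "scene" or "top" or "wrist"; returns (picture, depth): 420x560x3 uint8, red, green, blue; 420x560 float32, m along the optical axis (not along the pixel's ray), 0 where there is no reading.
- camera_info(name): a dict with "fovy" (degrees; the focal length in pixels is half the picture's height over the tangent of half this angle, whatever the lens; pixels are square), "cx", "cy" (the principal point, pixels), "dist_coeffs" ([k1, k2, p1, p2, k3] as OpenCV has them; the pictures are not rectified), "R" (3x3) and "t" (3): a world point X has camera coordinates R X + t; the wrist camera has in their place "tool_from_camera" (4x4, takes a point from camera to tool coordinates, whose origin is the TCP and whose axes are the tool frame's). Camera axes: x right, y down, z forward; pixel columns grow to the right and rows downward; lengths in m; the calibration is good to about 2 mm. A picture is of the moment at which its call begins: read the wrist's pose just before it. camera_info takes no time and is no camera call.
- arm.sign_off(): hands the job in, once; it reports no verdict.
The state is a dict: "clock": time; "joints": joint angles; "dq": joint speeds; "joint_efforts": joint torques, N m; "position": TCP position; "ee_rot": TCP orientation; "force": force on the tool from outside, world axes, zero at the start; "ft_torque": the same for the moment, N m; "width": opening from 0.0 (shut) to 1.0 (fully open).
Only numpy, scipy, OpenCV 4.12 (cv2) and the standard library are available. Lean on these libraries where they do the work, as an engineer would, in place of code of your own. Each camera call takes 0.05 s, during which the arm holds its last target. There are 200 camera calls.

### The job

Load the circuit board into the inspection holder: tilt the board with its connector edge raised, tuck its opposite, plain edge under the holder's steel lip, then lower the connector edge gently, without dropping it or forcing it, until the board lies flat on its rests between the guides. Let go, and leave the other things on the bench where they are.

Things in the scene. Friction and masses are not known exactly. Their poses are not given: they have to be found in the camera images.
- sink (a point): Centre of the finned aluminium heat sink on the loose green circuit board, the natural place to grip. Sink 36 (x) x 60 (y) x 34 mm tall, flat outer faces, standing on the board's upper face: this point is 17 mm above that face, 20.2 mm above the underside. Board axes: z up from the component side, +x to the plain edge, -x to the connector edge
- board_mid (a point): Centre of the circuit board, at half its thickness; same axes. Board 140 (x) x 120 (y) x 3.2 mm, about 0.28 kg, 15 mm to +x of the sink's centre. Starts flat, components up, on a dark foam pad 190 x 170 x 12 mm. Other tall parts: transformer (15 mm) and two capacitors (18 mm), at x = 17 to 43 mm, over 20 mm off the centre line; the rest is under 2 mm tall
- plain_edge (a point): Middle of the board's plain edge (x = +70 mm from its centre), at half its thickness; same axes, +x outward. The 25 mm next to this edge are bare. This edge goes under the lip
- connector_edge (a point): Middle of the board's opposite edge (x = -70 mm from its centre), at half its thickness; same axes. Two dark connectors, 12 mm tall, at y = 17 to 41 mm either side, overhang it by 4 mm
- holder: The inspection holder, fixed to the bench: dark plate 200 x 176 x 10 mm. Origin: pocket centre at bench level; z up, +x to the rail with the lip (the side away from the robot, give or take the yaw). Two black rest rails along x, at y = +-51 to +-60 mm, tops at z = 20 mm: the board lies on them. The pocket is 144 x 125 mm
- lip (a point): Middle of the steel lip's flat underside at its outer end (x = 61, z = 28 mm on the holder; same axes). The lip reaches from here 11 mm in to the far rail's upright face at x = 72 mm: a slot 8 mm high over the rests and 11 mm deep. Lip top at z = 31.5 mm; its outer edge flares up to x = 55, z = 34 mm. Width 126 mm
- front_stops (a point): Point midway between the two steel front stops (x = -72, z = 20 mm on the holder; same axes). Stops at y = +-46 to +-58 mm, inner faces at x = -72 mm up to z = 23 mm, then flaring outward to z = 30 mm. The connectors go in the gap between them
- guides (a point): Point midway between the side guides (x = 0, y = 0, z = 20 mm on the holder; same axes). Steel guides at x = -60 to -34 and 29 to 55 mm on both sides, inner faces at y = +-62.5 mm up to z = 24 mm, then flaring outward to z = 31 mm
- bottle: Bystander: white round solvent bottle, 56 mm across, 130 mm tall, standing; origin at its base
- tray: Bystander: black open parts tray 150 x 110 x 28 mm; origin at the centre of its underside
- brush: Bystander: bench brush lying flat, about 200 mm long
- loupe: Bystander: black magnifier loupe, 48 mm across, 30 mm tall; origin at its base

How it is judged:
By the outcome, as a careful person would: the job done as asked, in the order asked, and still so for the second after the job is handed in, with the robot touching nothing.
It also fails if it takes over 48 s, if anything falls off the work surface, if the arm or the gripper's body presses on something with over 40 N, if the wrist force passes 120 N, or if a joint passes its speed limit or range.

## Working session

There is one attempt and no reset: what is moved stays moved. The work goes in short steps, Python scripts to look and compute and a tool call to move; the robot and the scene stay as the last step left them, time stands still between calls to the robot, and variables do not carry over. Pictures are saved under pics/ and viewed, about 8 in all and at most 12, crops included, and the job is handed in when it is done.

Besides the shell and the picture viewer there is one more tool, called after "Request:" by a JSON object that holds its "op" and its "data". carry_out: Moves the arm, as the interface text tells. Shifts and turns lie within -1 to 1; 1 stands for 0.1 m of shift or 45 degrees of turn. Its arguments: {"type":"object","properties":{"steps":{"type":"array","items":{"type":"number"}},"grip_force":{"type":"number"}},"required":["steps"]}

```bash
mkdir -p pics; ls; cat > h.py <<'E'
import numpy as np, cv2
from cell import arm, get_image, camera_info
def K(c):
    f=210/np.tan(np.radians(c['fovy'])/2); return np.array([[f,0,c['cx']],[0,f,c['cy']],[0,0,1.]])
def cam(name,st=None):
    c=camera_info(name)
    if name=='wrist':
        T=np.eye(4);T[:3,:3]=cv2.Rodrigues(np.array(st['ee_rot'],float))[0];T[:3,3]=st['position']
        M=T@np.array(c['tool_from_camera']); R=M[:3,:3].T; t=-R@M[:3,3]
    else: R=np.array(c['R']);t=np.array(c['t'])
    return K(c),np.array(c['dist_coeffs'],float),R,t
def rays(cm,px):
    k,d,R,t=cm; u=cv2.undistortPoints(np.array(px,float).reshape(-1,1,2),k,d)[:,0]
    return -R.T@t, np.c_[u,np.ones(len(u))]@R
def onz(cm,px,z):
    o,v=rays(cm,px); return o+v*((z-o[2])/v[:,2])[:,None]
def cloud(cm,dep):
    v,u=np.mgrid[:420,:560]; o,r=rays(cm,np.c_[u.ravel(),v.ravel()])
    return (o+r*dep.reshape(-1,1)).reshape(420,560,3)
def proj(cm,P):
    k,d,R,t=cm; return cv2.projectPoints(np.array(P,float).reshape(-1,1,3),cv2.Rodrigues(R)[0],t,k,d)[0][:,0]
def save(n,im,s=1.0):
    cv2.imwrite('pics/'+n,cv2.resize(im[...,::-1],None,fx=s,fy=s))
E
python3 - <<'E'
from h import *
s=arm.observe();print({k:np.round(v,3) for k,v in s.items()}, arm.grip_point_offset)
for n in('top','scene'):
    im,d=get_image(n);np.savez(n+'0.npz',im=im,d=d);save(n+'0.png',im,1.4)
    c=cam(n);print(n,-c[2].T@c[3],c[2][2],c[0][0,0],c[1])
E
```

```text
pics
{'clock': np.float64(0.0), 'joints': array([-1.248,  0.435,  0.025,  1.574, -0.012,  1.134, -0.075]), 'dq': array([-0.001, -0.001,  0.001,  0.   , -0.001,  0.001, -0.001]), 'joint_efforts': array([ 1.0000e-03, -6.6787e+01,  9.8500e-01, -3.1446e+01, -6.1000e-02,
        4.3000e-02,  0.0000e+00]), 'position': array([0.258, 0.569, 0.226]), 'ee_rot': array([-1.546,  0.334, -0.334]), 'force': array([0.348, 0.18 , 0.469]), 'ft_torque': array([-0.085, -0.035,  0.011]), 'width': np.float64(1.001)} 0.0188
top [ 0.44907431 -0.01836086  1.23018391] [ 0.10321115  0.01836456 -0.99448992] 418.03283825437126 [-0.05440119  0.          0.          0.          0.        ]
scene [1.14472074 0.37662894 0.85761785] [-0.54163577 -0.37511213 -0.7522776 ] 394.00121875557727 [-0.02693055  0.          0.          0.          0.        ]
```

View pics/top0.png

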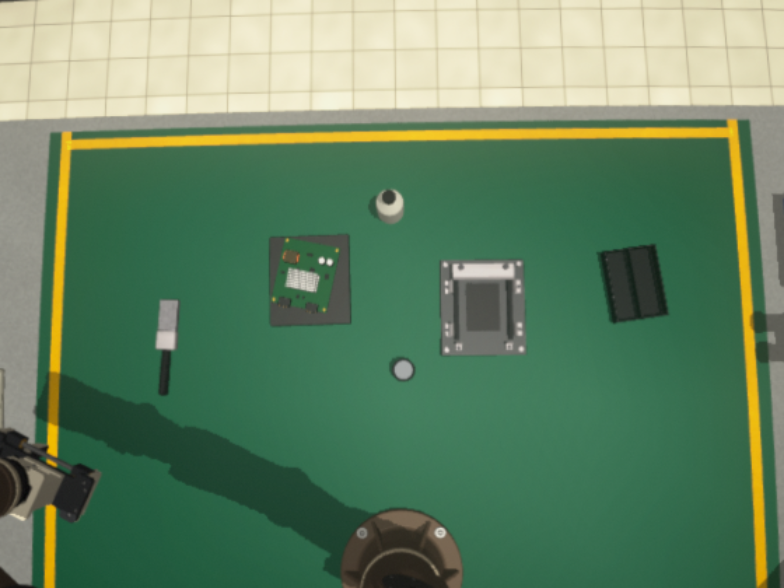

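View pics/scene0.png

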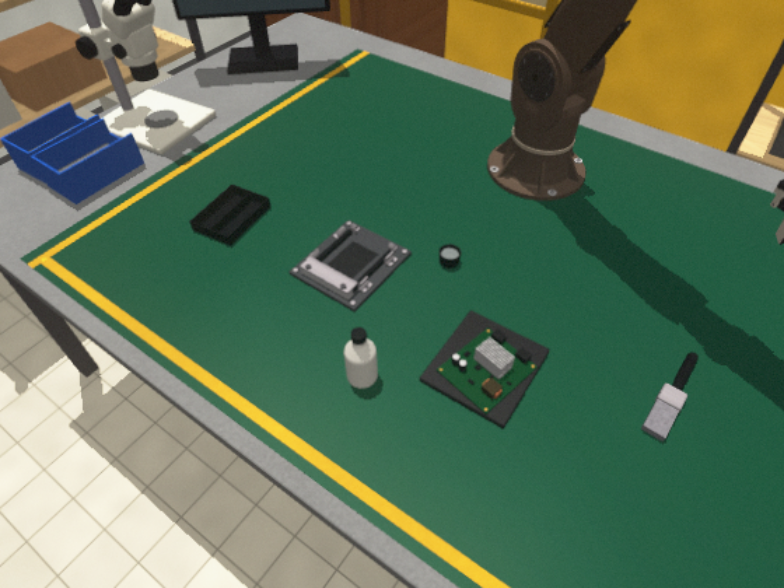

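```bash
python3 - <<'E'
from h import *
z=np.load('top0.npz');im,d=z['im'],z['d'];cm=cam('top')
print('sink',onz(cm,[[302/1.4,280/1.4]],.049),'holder',onz(cm,[[483/1.4,307/1.4]],.015))
hc=np.array([[442,262],[522,262],[525,354],[441,355]])/1.4
print(onz(cm,hc,.01))
P=cloud(cm,d)
for u,v in [(302,280),(325,250),(483,307),(340,310),(391,205)]:
    print(u,v,P[int(v/1.4),int(u/1.4)])
s=arm.observe();R=cv2.Rodrigues(s['ee_rot'])[0];print(R);print(np.array(camera_info('wrist')['tool_from_camera']),camera_info('wrist')['fovy'])
E
```

```text
sink [[0.58912214 0.19388013 0.049     ]] holder [[ 0.53147502 -0.17750399  0.015     ]]
[[ 0.62776641 -0.09456138  0.01      ]
 [ 0.62545799 -0.26272706  0.01      ]
 [ 0.43316115 -0.26260734  0.01      ]
 [ 0.4333951  -0.08871598  0.01      ]]
302 280 [0.58865291 0.1951721  0.05319982]
325 250 [0.65823068 0.15227286 0.01299795]
483 307 [ 0.53245534 -0.17780898  0.01283923]
340 310 [0.5303143  0.12246596 0.01571365]
391 205 [0.72914048 0.00983598 0.10680537]
[[ 9.10678461e-01 -4.56018013e-04  4.13115641e-01]
 [-4.13115869e-01 -1.34403416e-03  9.10677480e-01]
 [ 1.39956199e-04 -9.99998993e-01 -1.41237124e-03]]
[[-3.89396263e-04  9.59815469e-01  2.80631633e-01 -7.58655169e-02]
 [-1.17397791e-05 -2.80631659e-01  9.59815541e-01 -1.57806660e-01]
 [ 9.99999924e-01  3.70454032e-04  1.20544941e-04 -4.44269397e-04]
 [ 0.00000000e+00  0.00000000e+00  0.00000000e+00  1.00000000e+00]] 67.67703426479106
```

Request:
{"op": "carry_out", "data": {"steps": [1,0.3,-0.3,0.05,0.1,1,0.6,-0.6,0.1,0.2,1,0.85,-1,0.15,0.27,1,0.85,-1,0.2,0.27]}}

```text
clock: 0.5
position: [0.3487, 0.4626, 0.2468]
ee_rot: [-1.567, 0.172, -0.176]
force: [0.3, -0.2, 0.2]
width: 1.0
```

Request:
{"op": "carry_out", "data": {"steps": [1,0.3,-0.35,0,0,1,0.6,-0.7,0,0,1,0.85,-1,0,0,1,0.85,-1,0,0]}}

```text
clock: 0.9
position: [0.4326, 0.3634, 0.2467]
ee_rot: [-1.566, 0.174, -0.177]
force: [-0.3, 0.2, -0.1]
width: 0.996
```

Request:
{"op": "carry_out", "data": {"steps": [1,0.3,-0.35,0,0,1,0.6,-0.7,0,0,1,0.85,-1,0,0,1,0.85,-1,0,0]}}

```text
clock: 1.3
position: [0.5168, 0.2634, 0.2465]
ee_rot: [-1.567, 0.174, -0.176]
force: [-0.7, 0.1, 0.1]
width: 1.002
```

Request:
{"op": "carry_out", "data": {"steps": [1,0.3,-0.35,0,0,1,0.62,-0.74,0,0,1,0.62,-0.74,0,0,1,0.62,-0.74,0,0]}}

```text
clock: 1.7
position: [0.5753, 0.1946, 0.2462]
ee_rot: [-1.565, 0.171, -0.169]
force: [-0.4, 1.0, -0.8]
width: 0.997
```

```bash
python3 - <<'E'
from h import *
s=arm.observe();print(s['clock'],s['position'],cv2.Rodrigues(s['ee_rot'])[0][:,2])
im,d=get_image('wrist');np.savez('w0.npz',im=im,d=d,p=s['position'],r=s['ee_rot']);save('w0.png',im,1.4)
E
```

```text
1.7 [0.57533849 0.19455038 0.24622801] [ 2.14928227e-01  9.76629701e-01 -5.33739823e-04]
```

View pics/w0.png

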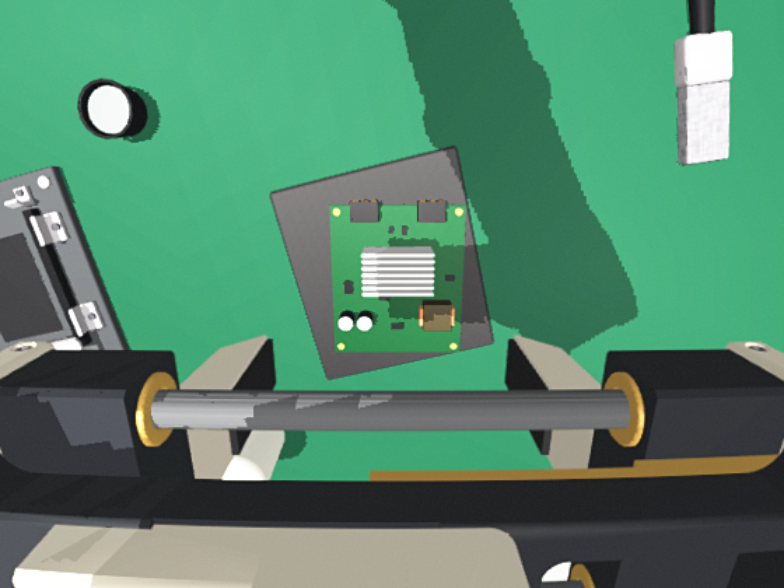

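```bash
python3 - <<'E'
from h import *
z=np.load('w0.npz');im,d=z['im'],z['d'];cm=cam('wrist',dict(position=z['p'],ee_rot=z['r']))
P=cloud(cm,d);Z=P[...,2]
roi=np.zeros((420,560),bool);roi[100:275,190:360]=1
print('foam z',np.median(Z[roi&(im.max(2)<110)&(np.ptp(im.astype(int),axis=2)<20)]))
def rect(m,zp,name):
    m=cv2.morphologyEx((m*255).astype(np.uint8),cv2.MORPH_OPEN,np.ones((3,3)))
    c=max(cv2.findContours(m,cv2.RETR_EXTERNAL,cv2.CHAIN_APPROX_NONE)[0],key=cv2.contourArea)
    W=onz(cm,c[:,0],zp)[:,:2]
    print(name,cv2.minAreaRect((W*1000).astype(np.float32)))
hi=roi&(Z>.040)&(Z<.07); print('top z',np.median(Z[hi])); rect(hi,.0492,'sink')
w=roi&(im.min(2)>150);w[215:]=0; rect(w,.0492,'sinkcol')
hsv=cv2.cvtColor(im,cv2.COLOR_RGB2HSV)
g=roi&(hsv[...,0]>50)&(hsv[...,0]<85)&(hsv[...,1]>100)
print('board z',np.median(Z[g][(Z[g]<.03)]),np.percentile(Z[g],[5,50,95]))
for c in [(332,250),(440,290),(460,280),(470,300),(600,200)]: print(c,hsv[int(c[1]/1.4),int(c[0]/1.4)],Z[int(c[1]/1.4),int(c[0]/1.4)])
g2=g|hi|(roi&(Z>.0136)&(Z<.06)); 
gg=g.copy(); gg[140:]=g[140:]
rect(cv2.morphologyEx(g.astype(np.uint8),cv2.MORPH_CLOSE,np.ones((9,9)))>0,.0152,'board')
y=roi&(hsv[...,0]>20)&(hsv[...,0]<36)&(hsv[...,1]>110)&(hsv[...,2]>130)
n,l,st,ce=cv2.connectedComponentsWithStats(y.astype(np.uint8))
for i in range(1,n):
    if st[i,4]>4: print('gold',ce[i]*1.4,st[i,4],onz(cm,[ce[i]],.0152)[0,:2])
E
```

```text
foam z 0.012062310253550396
top z 0.04820088452117105
sink ((592.8617553710938, 196.89332580566406), (58.72850799560547, 8.468887329101562), 77.62627410888672)
sinkcol ((588.9848022460938, 197.5133819580078), (59.846439361572266, 40.873809814453125), 77.6220703125)
board z 0.0011880244517790683 [-0.00058161  0.00119829  0.01595968]
(332, 250) [ 70 141 174] 0.015095789237973722
(440, 290) [ 69 132 108] 0.015147750660722215
(460, 280) [ 68 131 113] 0.014514315151716528
(470, 300) [170  10  74] 0.013169347578620316
(600, 200) [ 76 146 180] 0.0003573955093794101
board ((594.3887939453125, 186.38328552246094), (230.50753784179688, 229.6662139892578), 77.6385498046875)
gold [340.2 345.8] 12 [0.65708178 0.1272249 ]
gold [452.73846154 345.26153846] 13 [0.67974335 0.23304301]
```

Request:
{"op": "carry_out", "data": {"steps": [1,-0.1,-0.5,0,0,1,-0.2,-1,0,0]}}

```text
clock: 1.95
position: [0.5544, 0.0998, 0.2462]
ee_rot: [-1.564, 0.163, -0.162]
force: [1.1, -1.8, -0.3]
width: 1.001
```

Request:
{"op": "carry_out", "data": {"steps": [1,-0.1,-0.5,0,0,1,-0.2,-1,0,0]}}

```text
clock: 2.15
position: [0.5348, -0.0001, 0.2468]
ee_rot: [-1.564, 0.165, -0.165]
force: [0.9, -0.1, 0.3]
width: 1.0
```

Request:
{"op": "carry_out", "data": {"steps": [1,-0.1,-0.5,0,0,1,-0.2,-1,0,0,1,-0.2,-1,0,0,1,-0.2,-1,0,0]}}

```text
clock: 2.55
position: [0.5156, -0.1003, 0.2469]
ee_rot: [-1.564, 0.168, -0.168]
force: [-0.1, 0.5, -0.5]
width: 1.001
```

```bash
python3 - <<'E'
from h import *
s=arm.observe();print(s['clock'],s['position'],cv2.Rodrigues(s['ee_rot'])[0][:,2])
im,d=get_image('wrist');np.savez('w1.npz',im=im,d=d,p=s['position'],r=s['ee_rot']);save('w1.png',im,1.4)
E
```

```text
2.55 [ 0.51563811 -0.10032165  0.24685772] [2.12923034e-01 9.77068709e-01 7.20717391e-04]
```

View pics/w1.png

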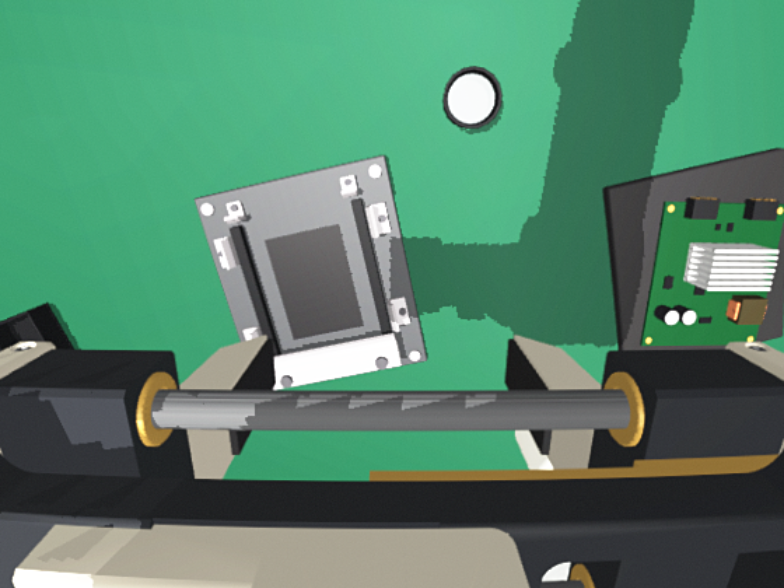

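```bash
python3 - <<'E'
from h import *
z=np.load('w1.npz');im,d=z['im'],z['d'];cm=cam('wrist',dict(position=z['p'],ee_rot=z['r']))
hsv=cv2.cvtColor(im,cv2.COLOR_RGB2HSV)
m=(hsv[...,1]<60);roi=np.zeros((420,560),bool);roi[105:243,130:312]=1
m&=roi
c=max(cv2.findContours((m*255).astype(np.uint8),cv2.RETR_EXTERNAL,cv2.CHAIN_APPROX_NONE)[0],key=cv2.contourArea)[:,0]
W=onz(cm,c,.01)[:,:2]*1000
# edges by px corners
A=np.array([196,199])/1.4;B=np.array([384,156])/1.4;C=np.array([427,359])/1.4
def near(p,q,name):
    u=(q-p)/np.linalg.norm(q-p);n=np.array([-u[1],u[0]]);r=c-p
    k=(abs(r@n)<4)&(r@u>8)&(r@u<np.linalg.norm(q-p)-8)
    l=cv2.fitLine(W[k].astype(np.float32),cv2.DIST_HUBER,0,.01,.01).ravel()
    print(name,k.sum(),l,np.degrees(np.arctan2(l[1],l[0]))); return l
f=near(A,B,'front');r=near(B,C,'right(+y)')
D=np.array([245,335])/1.4
near(A,D,'left(-y)')
print('corners',onz(cm,[A,B,C],.01)*1000)
P=cloud(cm,d);Z=P[...,2]
reg=np.zeros((420,560),bool);cv2.fillPoly(t:=np.zeros((420,560),np.uint8),[np.array([A,B,C,np.array([245,405])/1.4]).astype(int)],1);t=t>0
print('Z pct',np.percentile(Z[t],[2,10,30,50,70,90,98]))
ang=np.radians(0);
Q=P[t]; 
for lo,hi in[(.0165,.0225),(.0225,.0285),(.029,.037)]:
    q=Q[(Q[:,2]>lo)&(Q[:,2]<hi)];print(lo,len(q),q.min(0),q.max(0))
np.save('Q.npy',Q)
big=cv2.resize(im[95:275,120:320],None,fx=4,fy=3.33,interpolation=cv2.INTER_CUBIC)
cv2.imwrite('pics/w1c.png',cv2.resize(im[100:280,125:315],None,fx=3.3,fy=3.3,interpolation=cv2.INTER_CUBIC)[...,::-1])
E
```

```text
front 119 [ 2.4795069e-03  9.9999690e-01  4.3461917e+02 -1.7321016e+02] 89.85793
right(+y) 126 [ 9.9998307e-01 -5.8229812e-03  5.2601276e+02 -8.9189156e+01] -0.3336341
left(-y) 80 [ 9.9999911e-01  1.3303910e-03  4.9905313e+02 -2.6233060e+02] 0.07622581
corners [[ 434.90576122 -260.74840769   10.        ]
 [ 435.71640274  -88.30933027   10.        ]
 [ 631.97283427  -88.34426409   10.        ]]
Z pct [0.00108829 0.00897818 0.00982547 0.01047525 0.01288802 0.03213849
 0.27768959]
0.0165 1505 [ 0.44646717 -0.25260376  0.01651918] [ 0.6166021  -0.09855905  0.02247099]
0.0225 241 [ 0.45555599 -0.24500936  0.02255338] [ 0.61665814 -0.10776331  0.02849988]
0.029 2317 [ 0.45558107 -0.24495052  0.02900539] [ 0.62229715 -0.10726082  0.03691599]
```

View pics/w1c.png

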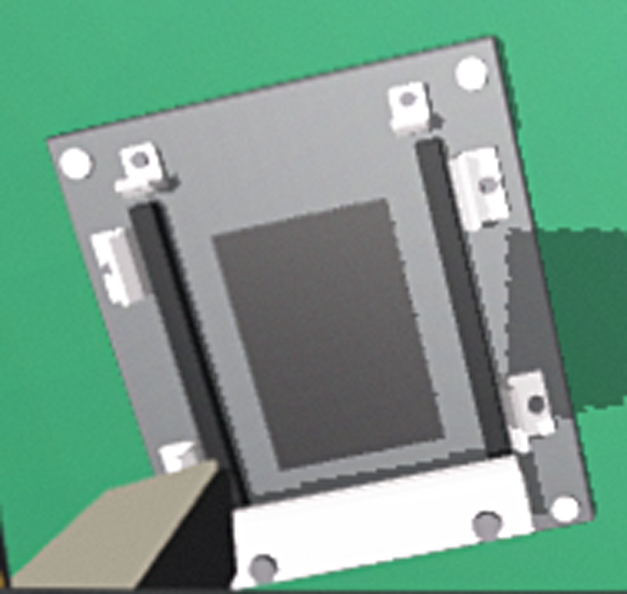

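```bash
python3 - <<'E'
from h import *
z=np.load('w1.npz');im,d=z['im'],z['d'];cm=cam('wrist',dict(position=z['p'],ee_rot=z['r']))
f=lambda a:np.array(a)/3.3+[125-.35,100-.35]
print('lip flare',onz(cm,f([[233,508],[512,455]]),.034)*1000)
print('rails front',onz(cm,f([[131,207],[158,203],[416,142],[442,138]]),.020)*1000)
print('screws plate',onz(cm,f([[75,163],[472,72],[565,509]]),.011)*1000)
print('lip screws',onz(cm,f([[263,567],[487,523]]),.0325)*1000)
Q=np.load('Q.npy');q=Q[(Q[:,2]>.029)&(Q[:,2]<.037)]*1000
l=q[q[:,0]>570];print('lip pts',np.percentile(l,[.5,2,50,98,99.5],axis=0))
# lip near edge per y
for a,b in[(-220,-200),(-200,-180),(-180,-160),(-160,-140),(-140,-120)]:
    k=l[(l[:,1]>a)&(l[:,1]<b)];print(a,np.percentile(k[:,0],[0,2,98]),np.median(k[:,2]))
s=q[q[:,0]<480];
for a in(s[s[:,1]<-175],s[s[:,1]>-175]): print('stop',a.min(0),a.max(0),len(a))
r=Q[(Q[:,2]>.018)&(Q[:,2]<.0215)]*1000;r=r[(r[:,0]>470)&(r[:,0]<580)]
for lo,hi in[(480,500),(510,530),(540,560)]:
    k=r[(r[:,0]>lo)&(r[:,0]<hi)]
    for kk in(k[k[:,1]<-175],k[k[:,1]>-175]):print(lo,len(kk),np.percentile(kk[:,1],[5,50,95]))
E
```

```text
lip flare [[ 586.42044045 -226.33361976   34.        ]
 [ 587.6970432  -114.45723991   34.        ]]
rails front [[ 465.46501691 -234.32906821   20.        ]
 [ 466.26932543 -223.84849789   20.        ]
 [ 465.40325039 -123.9773224    20.        ]
 [ 466.03868977 -114.32472111   20.        ]]
screws plate [[ 445.1917879  -253.84281801   11.        ]
 [ 445.55326866  -98.70942768   11.        ]
 [ 625.05505507  -99.87506669   11.        ]]
lip screws [[ 614.41839008 -222.55882193   32.5       ]
 [ 614.38250432 -130.31448241   32.5       ]]
lip pts [[ 575.12903295 -232.56944326   29.67420581]
 [ 588.52521161 -229.0262294    30.10234052]
 [ 605.05276445 -170.63727104   31.74325456]
 [ 621.04078709 -113.68846748   35.7470704 ]
 [ 621.83456608 -108.78702963   36.502788  ]]
-220 [588.41367994 588.91015953 620.97544933] 31.783527108492027
-200 [588.39298586 589.08745742 620.84896111] 31.784500358896516
-180 [588.141627   589.12680536 621.12753883] 31.61332982713727
-160 [588.39220859 589.03710128 621.30675371] 31.620810034483306
-140 [588.6588494  589.07675607 620.75989051] 31.902934084265006
stop [ 455.72998803 -244.95052341   29.00539486] [ 479.34221734 -222.20812603   31.70818444] 39
stop [ 455.58106631 -129.4136011    29.03370549] [ 479.79474048 -107.26082462   32.00991391] 32
480 135 [-238.49445112 -231.74551385 -226.73745648]
480 115 [-124.55190586 -120.30914391 -116.43150788]
510 97 [-235.35078945 -231.23404136 -227.7703085 ]
510 112 [-124.67803523 -120.75041292 -116.60234354]
540 103 [-236.42842057 -232.32391893 -227.81618429]
540 105 [-124.85228589 -120.75387858 -116.69998652]
```

Request:
{"op": "carry_out", "data": {"steps": [1,0.1,0.5,0,0,1,0.2,1,0,0]}}

```text
clock: 2.8
position: [0.5357, 0.0001, 0.2469]
ee_rot: [-1.563, 0.168, -0.168]
force: [1.5, 0.1, 0.2]
width: 1.0
```

Request:
{"op": "carry_out", "data": {"steps": [1,0.1,0.5,0,0,1,0.25,1,0,0]}}

```text
clock: 3.0
position: [0.5588, 0.0997, 0.2468]
ee_rot: [-1.563, 0.165, -0.164]
force: [0.4, -1.0, 0.6]
width: 0.999
```

Request:
{"op": "carry_out", "data": {"steps": [1,0.12,0.5,0,0,1,0.25,0.98,-0.3,0,1,0.25,0.98,-0.6,0,1,0.25,0.98,-0.9,0,1,0.25,0.98,-1,0]}}

```text
clock: 3.5
position: [0.5815, 0.1953, 0.1432]
ee_rot: [-1.566, 0.168, -0.16]
force: [-0.5, -0.5, -1.1]
width: 1.003
```

```bash
python3 - <<'E'
from h import *
s=arm.observe();print(s['clock'],s['position'],cv2.Rodrigues(s['ee_rot'])[0][:,2])
E
```

```text
3.5 [0.58148581 0.19526288 0.14319773] [ 0.20715668  0.97830561 -0.00205811]
```

Request:
{"op": "carry_out", "data": {"steps": [1,0.0,0,-0.3,0,1,0.03,0.02,-0.6,0,1,0.03,0.02,-0.7,0,1,0.03,0.02,-0.7,0]}}

```text
clock: 3.9
position: [0.5866, 0.1948, 0.0761]
ee_rot: [-1.565, 0.169, -0.165]
force: [-0.1, -0.1, -0.2]
width: 0.999
```

```bash
python3 - <<'E'
from h import *
s=arm.observe();R=cv2.Rodrigues(s['ee_rot'])[0];print(s['clock'],s['position'],R[:,2],R[:,1])
im,d=get_image('wrist');cm=cam('wrist',s)
hsv=cv2.cvtColor(im,cv2.COLOR_RGB2HSV)
w=(im.min(2)>150).astype(np.uint8);
n,l,st,ce=cv2.connectedComponentsWithStats(w)
for p in [(.5913,.1971,.0492)]: print('expected sink px',proj(cm,[p])*1.4)
cv2.circle(im,tuple(proj(cm,[(.5913,.1971,.0492)])[0].astype(int)),2,(255,0,0),-1)
save('w2.png',im,1.4)
E
```

```text
3.9 [0.58664574 0.19481333 0.07613965] [ 2.11143209e-01  9.77454805e-01 -8.05357641e-04] [-2.17486382e-03 -3.54131934e-04 -9.99997572e-01]
expected sink px [[397.69362026 344.03025982]]
```

View pics/w2.png

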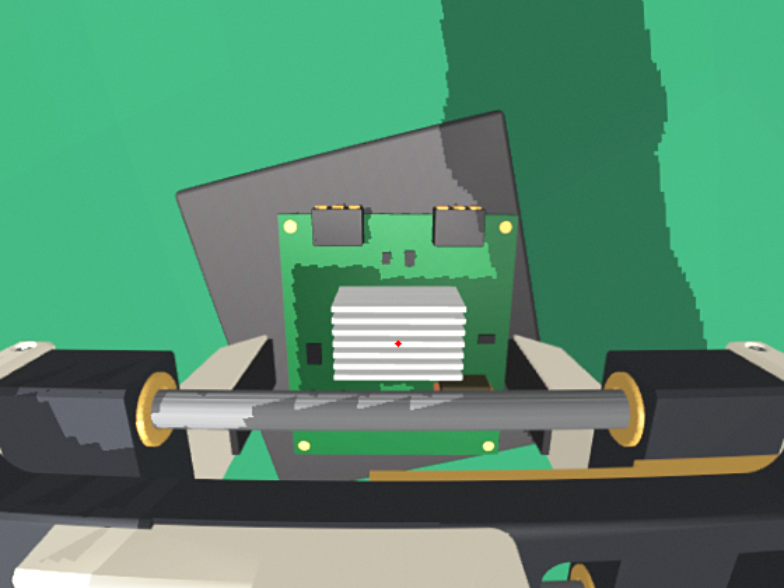

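Request:
{"op": "carry_out", "data": {"steps": [1,0,0.03,-0.2,0,1,0,0.03,-0.4,0,1,0,0.03,-0.51,0,1,0,0.03,-0.51,0,0.6,0,0.03,-0.51,0,0.5,0,0.03,-0.51,0,0.5,0,0.03,-0.51,0,0.5,0,0.03,-0.51,0], "grip_force": 6}}

```text
clock: 4.75
position: [0.588, 0.1972, 0.0264]
ee_rot: [-1.564, 0.167, -0.169]
force: [0.2, -0.4, -0.3]
width: 0.707
```

Request:
{"op": "carry_out", "data": {"steps": [0.5,0,0,0,0,0.5,0,0,0,0,0.5,0,0,0,0,0.5,0,0,0,0], "grip_force": 6}}

```text
clock: 5.15
position: [0.588, 0.1974, 0.0262]
ee_rot: [-1.564, 0.167, -0.168]
force: [-1.0, 0.6, 6.5]
width: 0.656
```

Request:
{"op": "carry_out", "data": {"steps": [0.5,0,0,0.05,0,0.5,0,0,0.1,0,0.5,0,0,0.15,0,0.5,0,0,0.2,0,0.5,0,0,0.2,0,0.5,0,0,0.2,0]}}

```text
clock: 5.75
position: [0.5877, 0.1971, 0.0459]
ee_rot: [-1.564, 0.168, -0.168]
force: [-0.6, -1.2, -2.4]
width: 0.648
```

```bash
cat > tilt.py <<'E'
from h import *
import sys
s=arm.observe();R=cv2.Rodrigues(s['ee_rot'])[0];cm=cam('wrist',s)
im,d=get_image('wrist');P=cloud(cm,d)
L=(P-s['position'])@R  # tool coords: x fwd, y down, z jaw
hsv=cv2.cvtColor(im,cv2.COLOR_RGB2HSV)
g=(hsv[...,0]>45)&(hsv[...,0]<90)&(hsv[...,1]>90)&(abs(L[...,2])<.058)&(L[...,0]>-.065)&(L[...,0]<.09)&(L[...,1]>-.03)&(L[...,1]<.06)
q=L[g]
x,y=q[:,0],q[:,1]
# robust line y=a+bx on board face: iterate
k=np.ones(len(x),bool)
for th in(.02,.008,.004,.003,.002):
    p=np.polyfit(x[k],y[k],1); k=abs(y-np.polyval(p,x))<th
q=q[k]
A=np.c_[q[:,0],q[:,2],np.ones(len(q))];c=np.linalg.lstsq(A,q[:,1],rcond=None)[0]
print('clock',s['clock'],'pos',np.round(s['position'],4),'F',np.round(s['force'],1),'w',s['width'])
print('n',k.sum(),'tilt',np.degrees(np.arctan(c[0])),'roll',np.degrees(np.arctan(c[1])),'face below TCP mm',c[2]*1000,'x range',np.percentile(q[:,0],[1,99])*1000, 'z',np.percentile(q[:,2],[1,99])*1000)
save(sys.argv[1],im,1.4)
E
python3 tilt.py w3.png
```

```text
clock 5.75 pos [0.5877 0.1971 0.0459] F [-0.6 -1.2 -2.4] w 0.6476202258222729
n 12955 tilt 0.015163834398823262 roll 0.06803168108110443 face below TCP mm 11.17681758323552 x range [-51.28711039  58.49591234] z [-57.15435633  57.19418782]
```

Request:
{"op": "carry_out", "data": {"steps": [0.5,0,0,0,0,0.5,0,0,0,0,0.5,0,0,0,0], "grip_force": 4}}

```text
clock: 6.1
position: [0.5875, 0.197, 0.0456]
ee_rot: [-1.564, 0.168, -0.168]
force: [0.2, -0.5, -2.1]
width: 0.651
```

```bash
python3 tilt.py w4.png
```

```text
clock 6.1 pos [0.5875 0.197  0.0456] F [ 0.2 -0.5 -2.1] w 0.6510178001536399
n 12947 tilt 0.05541844545311946 roll 0.06537855514829892 face below TCP mm 11.174808834670927 x range [-51.28792953  58.54158439] z [-57.14066097  57.21959603]
```

Request:
{"op": "carry_out", "data": {"steps": [0.5,0,0,0,0,0.5,0,0,0,0,0.5,0,0,0,0], "grip_force": 3}}

```text
clock: 6.45
position: [0.5877, 0.1971, 0.0458]
ee_rot: [-1.564, 0.168, -0.168]
force: [-0.5, 0.0, -2.4]
width: 0.653
```

```bash
python3 tilt.py w5.png
```

```text
clock 6.45 pos [0.5877 0.1971 0.0458] F [-0.5  0.  -2.4] w 0.6531745928354493
n 13075 tilt 5.175252270523395 roll 0.025114347280293367 face below TCP mm 11.914222623345713 x range [-53.44250638  64.15152752] z [-57.17356521  57.14648721]
```

Request:
{"op": "carry_out", "data": {"steps": [0.5,0,0,0,0,0.5,0,0,0,0,0.5,0,0,0,0]}}

```text
clock: 6.8
position: [0.5876, 0.1971, 0.0457]
ee_rot: [-1.564, 0.168, -0.168]
force: [-0.4, -0.0, -2.3]
width: 0.653
```

```bash
python3 tilt.py w6.png
```

```text
clock 6.8 pos [0.5876 0.1971 0.0457] F [-0.4 -0.  -2.3] w 0.6533542133251674
n 13064 tilt 5.151809165231782 roll 0.031063571774399806 face below TCP mm 11.900668440642171 x range [-53.43495104  63.9566891 ] z [-57.16577726  57.18585413]
```

Request:
{"op": "carry_out", "data": {"steps": [0.5,0,0,0.3,0,0.5,0,0,0.3,0,0.5,0,0,0.3,0]}}

```text
clock: 7.15
position: [0.588, 0.1977, 0.0763]
ee_rot: [-1.563, 0.167, -0.169]
force: [-0.9, 1.8, 0.2]
width: 0.651
```

```bash
python3 tilt.py w7.png
```

```text
clock 7.15 pos [0.588  0.1977 0.0763] F [-0.9  1.8  0.2] w 0.6508566369447366
n 9993 tilt 34.2069954790616 roll 0.07262577344697618 face below TCP mm 21.492898164904297 x range [-57.82864913  -0.92667242] z [-57.34771862  57.35461956]
```

Request:
{"op": "carry_out", "data": {"steps": [0.5,0,0,0,0,0.5,0,0,0,0,0.5,-0.04,0.01,-0.03,0,0.5,-0.08,0.02,-0.06,0,0.5,-0.12,0.025,-0.1,0,0.5,-0.15,0.03,-0.14,0,0.5,-0.18,0.04,-0.18,0,0.5,-0.205,0.045,-0.215,0,0.5,-0.22,0.05,-0.24,0,0.5,-0.22,0.05,-0.24,0], "grip_force": 5}}

```text
clock: 8.2
position: [0.5652, 0.202, 0.0513]
ee_rot: [-1.565, 0.168, -0.167]
force: [-0.1, -0.3, -2.5]
width: 0.653
```

```bash
python3 tilt.py w8.png
```

```text
clock 8.2 pos [0.5652 0.202  0.0513] F [-0.1 -0.3 -2.5] w 0.6534472561279708
n 13846 tilt 13.197327184953949 roll -0.0017882383053991918 face below TCP mm 17.104179949087193 x range [-55.92184647  79.26080044] z [-57.11784209  57.19832444]
```

View pics/w8.png

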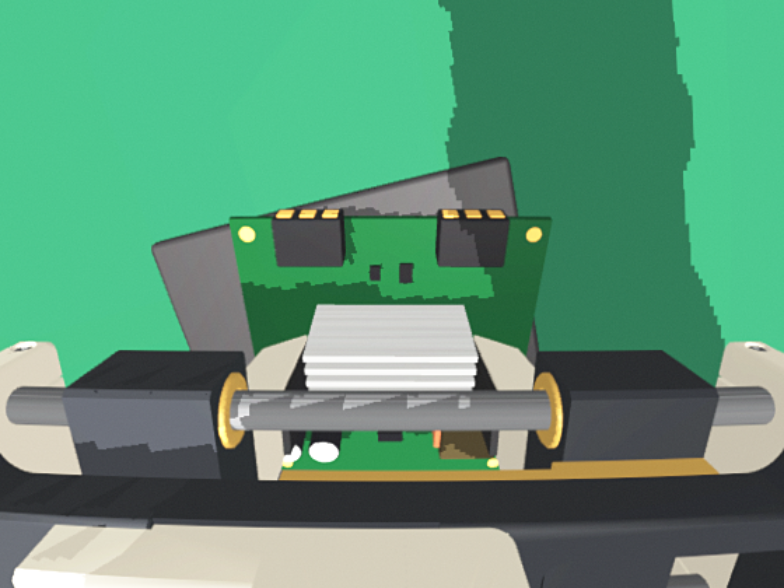

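Request:
{"op": "carry_out", "data": {"steps": [0.5,0,0,0,0,0.5,0,0,0,0,0.5,0,0,0.2,0,0.5,0,0,0.5,0,0.5,0,0,0.8,0,0.5,0,0,0.9,0,0.5,0,0,0.9,0], "grip_force": 20}}

```text
clock: 8.95
position: [0.5667, 0.2025, 0.1432]
ee_rot: [-1.563, 0.166, -0.17]
force: [-0.1, -0.0, -1.8]
width: 0.649
```

```bash
cat >> tilt.py <<'E'
# gold holes on the plane y=c0 x+c1 z+c2 (tool coords)
y=(hsv[...,0]>18)&(hsv[...,0]<38)&(hsv[...,1]>90)&(hsv[...,2]>150)
n,l,st,ce=cv2.connectedComponentsWithStats(y.astype(np.uint8))
o,v=rays(cm,ce); o=(o-s['position'])@R; v=v@R
t=(c[0]*o[0]+c[1]*o[2]+c[2]-o[1])/(v[:,1]-c[0]*v[:,0]-c[1]*v[:,2]); H=o+v*t[:,None]
for i in range(1,n):
    if 5<st[i,4]<250 and abs(abs(H[i,2])-.054)<.01 and -.08<H[i,0]<.1: print('hole px',ce[i]*1.4,st[i,4],'tool mm',H[i]*1000)
print('jaw yaw',np.degrees(np.arctan2(R[1,2],R[0,2]))-90)
E
python3 tilt.py w9.png
```

```text
clock 8.95 pos [0.5667 0.2025 0.1432] F [-0.1 -0.  -1.8] w 0.648710484695063
n 13858 tilt 13.198032144642331 roll 0.0022941016615622535 face below TCP mm 17.123571656852327 x range [-55.92564643  79.23545171] z [-57.18686643  57.17992076]
hole px [246.365 234.01 ] 40 tool mm [-49.85018841   5.43094321 -54.41172031]
hole px [533.28453608 233.91546392] 97 tool mm [-49.9344175    5.41551766  53.66024791]
hole px [491.736 462.392] 25 tool mm [74.96131348 34.70500003 53.12802108]
hole px [288.51666667 464.68333333] 12 tool mm [ 76.80134342  35.13223186 -53.68166821]
jaw yaw -12.252340057378476
```

Request:
{"op": "carry_out", "data": {"steps": [0.5,-0.05,-0.2,0,0.05,0.5,-0.12,-0.5,0,0.12,0.5,-0.2,-0.8,0,0.2,0.5,-0.25,-1,0,0.268,0.5,-0.25,-1,0,0.268]}}

```text
clock: 9.5
position: [0.5389, 0.0977, 0.1399]
ee_rot: [-1.573, 0.008, -0.002]
force: [0.1, -0.1, -2.7]
width: 0.653
```

Request:
{"op": "carry_out", "data": {"steps": [0.5,-0.05,-0.3,0,0,0.5,-0.12,-0.6,0,0,0.5,-0.2,-0.9,0,0,0.5,-0.2,-1,0,0,0.5,-0.2,-1,0,0]}}

```text
clock: 10.0
position: [0.5202, 0.0008, 0.1408]
ee_rot: [-1.571, 0.006, -0.004]
force: [-1.0, 0.2, -3.0]
width: 0.652
```

Request:
{"op": "carry_out", "data": {"steps": [0.5,-0.05,-0.3,0,0,0.5,-0.1,-0.6,0,0,0.5,-0.15,-0.9,0,0,0.5,-0.15,-1,0,0,0.5,-0.15,-1,0,0]}}

```text
clock: 10.5
position: [0.506, -0.098, 0.1413]
ee_rot: [-1.571, 0.004, -0.003]
force: [-0.1, -0.3, -2.3]
width: 0.652
```

Request:
{"op": "carry_out", "data": {"steps": [0.5,0,-0.25,0,0,0.5,0,-0.5,0,0,0.5,-0.05,-0.75,0,0,0.5,-0.05,-0.78,-0.2,0,0.5,-0.05,-0.78,-0.4,0,0.5,-0.05,-0.78,-0.4,0]}}

```text
clock: 11.1
position: [0.4999, -0.173, 0.0993]
ee_rot: [-1.569, 0.004, 0.003]
force: [0.0, 0.5, -1.8]
width: 0.649
```

```bash
python3 tilt.py w10.png
```

```text
clock 11.1 pos [ 0.4999 -0.173   0.0993] F [ 0.   0.5 -1.8] w 0.648853995616523
n 13910 tilt 13.198543163838865 roll -0.011527831816877396 face below TCP mm 17.08661195169591 x range [-55.96570662  79.08687436] z [-57.1466109   57.27814872]
hole px [246.52173913 233.70869565] 46 tool mm [-50.04924829   5.35992439 -54.25019917]
hole px [533.6745098 233.6627451] 51 tool mm [-50.12302213   5.32087645  53.83414236]
hole px [492.42941176 462.49411765] 34 tool mm [74.88260505 34.63738789 53.53801208]
hole px [287.82352941 464.38823529] 17 tool mm [ 76.45910501  35.02873516 -53.94202349]
jaw yaw -0.04922482289404684
```

View pics/w10.png

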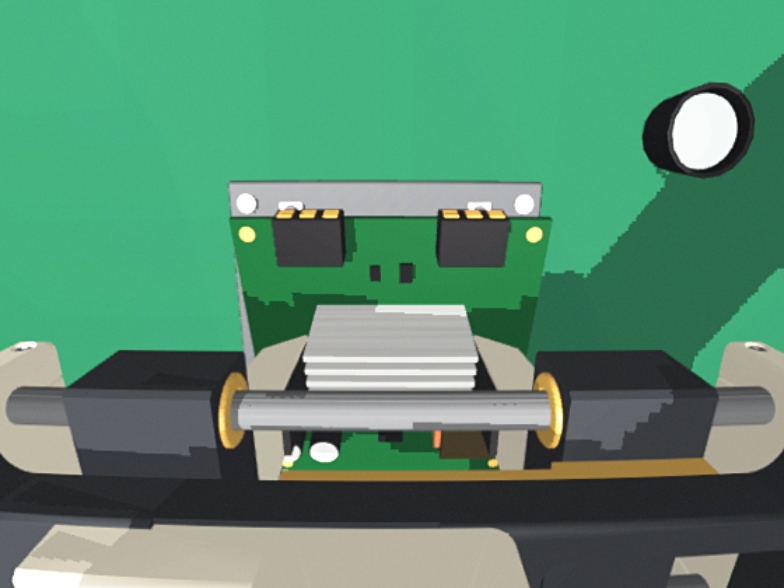

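```bash
python3 - <<'E'
from h import *
s=arm.observe();cm=cam('wrist',s)
im=cv2.imread('pics/w10.png')
f=np.array
print(s['position'],cv2.Rodrigues(s['ee_rot'])[0][:,2])
print(onz(cm,f([[245.5,203.5],[524.5,203.5]])/1.4,.011)*1000,onz(cm,f([[232,182],[386,182],[541,182]])/1.4,.01)*1000)
E
```

```text
[ 0.50062015 -0.17337364  0.10066728] [7.90533242e-04 9.99998159e-01 1.74856556e-03]
[[ 446.63389602 -254.4406027    11.        ]
 [ 446.75457805  -97.96832163   11.        ]] [[ 434.80351975 -261.38555787   10.        ]
 [ 435.29201707 -175.6108976    10.        ]
 [ 434.91892766  -89.27946156   10.        ]]
```

Request:
{"op": "carry_out", "data": {"steps": [0.5,0,-0.025,-0.1,0,0.5,0,-0.025,-0.2,0,0.5,0,-0.025,-0.3,0,0.5,0,-0.025,-0.38,0,0.5,0,-0.025,-0.4,0,0.5,0,-0.025,-0.4,0]}}

```text
clock: 11.75
position: [0.5004, -0.1784, 0.0613]
ee_rot: [-1.571, 0.003, -0.002]
force: [-0.4, -0.2, -1.9]
width: 0.652
```

```bash
python3 tilt.py w11.png
```

```text
clock 11.75 pos [ 0.5004 -0.1784  0.0613] F [-0.4 -0.2 -1.9] w 0.651645627098693
n 13886 tilt 13.216892363067752 roll -0.016941981840820665 face below TCP mm 17.106907166543348 x range [-55.96095956  79.10390457] z [-57.22760561  57.20006999]
hole px [246.316 233.744] 50 tool mm [-50.03371074   5.37210874 -54.33458534]
hole px [533.48076923 233.47692308] 52 tool mm [-50.19525041   5.30221039  53.74804957]
hole px [492.275   462.39375] 32 tool mm [74.84499288 34.66911571 53.46058709]
hole px [287.65882353 464.38823529] 17 tool mm [ 76.51221978  35.09246841 -54.04787318]
jaw yaw -0.19569702122048227
```

Request:
{"op": "carry_out", "data": {"steps": [0.5,0,0.025,0,0,0.5,0,0.025,-0.01,0,0.5,0.03,0.025,-0.01,0,0.5,0.06,0.025,-0.01,0,0.5,0.09,0.025,-0.01,0,0.5,0.12,0.025,-0.01,0,0.5,0.12,0.025,-0.01,0]}}

```text
clock: 12.5
position: [0.5133, -0.1759, 0.0608]
ee_rot: [-1.571, 0.002, -0.003]
force: [0.1, 1.3, -3.0]
width: 0.654
```

```bash
python3 - <<'E'
from h import *
s=arm.observe();print(s['clock'],s['position'],s['force'],s['ft_torque'])
E
```

```text
12.5 [ 0.5133079  -0.17590556  0.06077318] [ 0.08534144  1.34840954 -3.01378357] [-0.01802321  0.06482735  0.02741037]
```

Request:
{"op": "carry_out", "data": {"steps": [0.5,0.02,0,-0.005,0,0.5,0.04,0,-0.005,0,0.5,0.06,0,-0.005,0,0.5,0.08,0,-0.005,0,0.5,0.1,0,-0.005,0,0.5,0.1,0,-0.005,0]}}

```text
clock: 13.1
position: [0.5231, -0.1759, 0.0603]
ee_rot: [-1.571, 0.002, -0.003]
force: [0.3, -0.1, -2.6]
width: 0.653
```

```bash
python3 tilt.py w12.png; python3 - <<'E'
from h import *
im,d=get_image('scene');cm=cam('scene')
c=proj(cm,[(.534,-.176,.03)])[0].astype(int);print(c)
cv2.imwrite('pics/s1.png',cv2.resize(im[c[1]-70:c[1]+60,c[0]-90:c[0]+80],None,fx=4.5,fy=4.5,interpolation=cv2.INTER_CUBIC)[...,::-1])
E
```

```text
clock 13.1 pos [ 0.5231 -0.1759  0.0603] F [ 0.3 -0.1 -2.6] w 0.6528281376739457
n 12597 tilt 13.215590586449531 roll -0.009511361715754726 face below TCP mm 17.114201900325014 x range [-55.98970084  66.57547557] z [-57.24655473  57.21559103]
hole px [246.34878049 233.62926829] 82 tool mm [-50.0787817    5.36296891 -54.31522384]
hole px [532.98823529 233.67647059] 68 tool mm [-50.11339704   5.3369291   53.57894724]
jaw yaw -0.18166749937743987
[249 181]
```

View pics/s1.png

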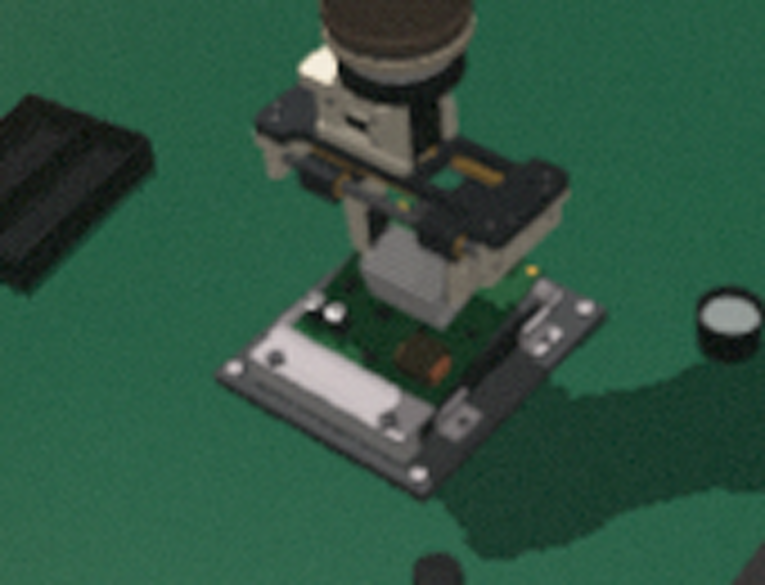

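Request:
{"op": "carry_out", "data": {"steps": [0.5,0,0,0,0,0.5,0,0,0,0,0.5,0,0,-0.007,0,0.5,0,0,-0.013,0,0.5,-0.009,0,-0.028,0,0.5,-0.018,0,-0.044,0,0.5,-0.026,0,-0.059,0,0.5,-0.033,0,-0.073,0,0.5,-0.04,0,-0.088,0,0.5,-0.047,0,-0.102,0,0.5,-0.047,0,-0.102,0], "grip_force": 4.5}}

```text
clock: 14.3
position: [0.5178, -0.1759, 0.0498]
ee_rot: [-1.571, 0.003, -0.002]
force: [0.1, -0.9, -1.8]
width: 0.655
```

```bash
python3 tilt.py w13.png
```

```text
clock 14.3 pos [ 0.5178 -0.1759  0.0498] F [ 0.1 -0.9 -1.8] w 0.6550935805580445
n 13077 tilt 6.76038964340506 roll 0.011016960848176514 face below TCP mm 16.760568274835695 x range [-53.94647458  70.04679339] z [-57.19067378  57.17776223]
hole px [251.20754717 236.41509434] 53 tool mm [-48.07228249  11.05154364 -54.37650721]
hole px [527.86222222 236.72444444] 45 tool mm [-47.99383808  11.08159601  53.55565367]
jaw yaw -0.1897016321866829
```

Request:
{"op": "carry_out", "data": {"steps": [0.5,-0.003,0,-0.012,0,0.5,-0.007,0,-0.024,0,0.5,-0.011,0,-0.036,0,0.5,-0.015,0,-0.048,0,0.5,-0.019,0,-0.06,0,0.5,-0.023,0,-0.07,0,0.5,-0.026,0,-0.08,0,0.5,-0.029,0,-0.088,0,0.5,-0.032,0,-0.096,0,0.5,-0.033,0,-0.101,0,0.5,-0.033,0,-0.103,0,0.5,-0.033,0,-0.103,0]}}

```text
clock: 15.55
position: [0.5146, -0.1759, 0.0398]
ee_rot: [-1.571, 0.003, -0.003]
force: [-1.8, 0.6, 1.0]
width: 0.651
```

```bash
python3 tilt.py w14.png
```

```text
clock 15.55 pos [ 0.5146 -0.1759  0.0398] F [-1.8  0.6  1. ] w 0.6512406994356246
n 12929 tilt -0.05072472004184429 roll 0.0307420822663574 face below TCP mm 16.71292476271985 x range [-51.05754725  62.73392169] z [-57.09040231  57.13933322]
hole px [256.13636364 240.51363636] 44 tool mm [-45.45622633  16.72402171 -54.32119964]
hole px [523.71351351 240.72432432] 37 tool mm [-45.41008089  16.78200139  53.81498752]
hole px [296.66 472.01] 20 tool mm [ 66.25681219  16.63018205 -44.88795585]
jaw yaw -0.19282372658948077
```

View pics/w14.png

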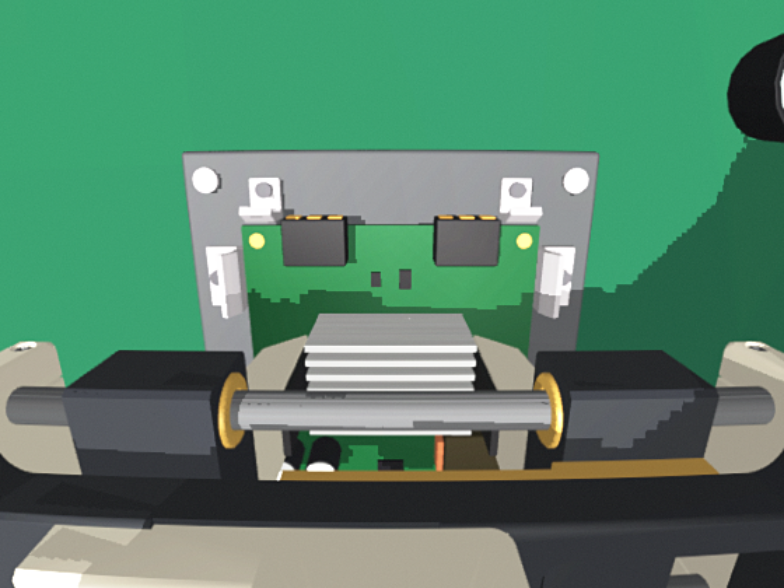

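Request:
{"op": "carry_out", "data": {"steps": [0.7,0,0,0,0,0.75,0,0,0,0,0.8,0,0,0,0,0.8,0,0,0,0,0.8,0,0,0,0,0.8,0,0,0,0,0.8,0,0,0.1,0,0.8,0,0,0.3,0,0.8,0,0,0.5,0,0.8,0,0,0.8,0,0.8,0,0,1,0,0.8,0,0,1,0]}}

```text
clock: 16.8
position: [0.5166, -0.1765, 0.1433]
ee_rot: [-1.572, -0.002, -0.007]
force: [0.8, 0.0, -0.2]
width: 0.8
```

Request:
{"op": "carry_out", "data": {"steps": [0.8,-0.1,0,0.3,0,0.8,-0.2,0,0.6,0,0.8,-0.3,0,0.8,0,0.8,-0.3,0,0.8,0]}}

```text
clock: 17.2
position: [0.4848, -0.1765, 0.2222]
ee_rot: [-1.572, 0.0, -0.006]
force: [0.7, 0.0, 0.6]
width: 0.799
```

```bash
python3 - <<'E'
from h import *
s=arm.observe();print(s['clock'],s['position'],s['force'],s['width']);cm=cam('wrist',s)
im,d=get_image('wrist');P=cloud(cm,d)-np.array([.534,-.176,0])
hsv=cv2.cvtColor(im,cv2.COLOR_RGB2HSV)
g=(hsv[...,0]>45)&(hsv[...,0]<90)&(hsv[...,1]>90)&(abs(P[...,1])<.058)&(abs(P[...,0])<.07)&(P[...,2]>.015)&(P[...,2]<.035)
q=P[g];A=np.c_[q[:,:2],np.ones(len(q))];c=np.linalg.lstsq(A,q[:,2],rcond=None)[0]
print(len(q),'slopes deg',np.degrees(c[:2]),'z',c[2]*1000,np.percentile(q[:,:2],[0.2,99.8],axis=0)*1000)
save('w15.png',im,1.4)
E
```

```text
17.2 [ 0.48478006 -0.17654916  0.22221226] [0.70176509 0.00575529 0.5983861 ] 0.798533368320445
5748 slopes deg [ 0.09388199 -0.05154117] z 23.138384161416045 [[-69.82951414 -57.86651099]
 [ 57.0421889   57.87258624]]
```

View pics/w15.png

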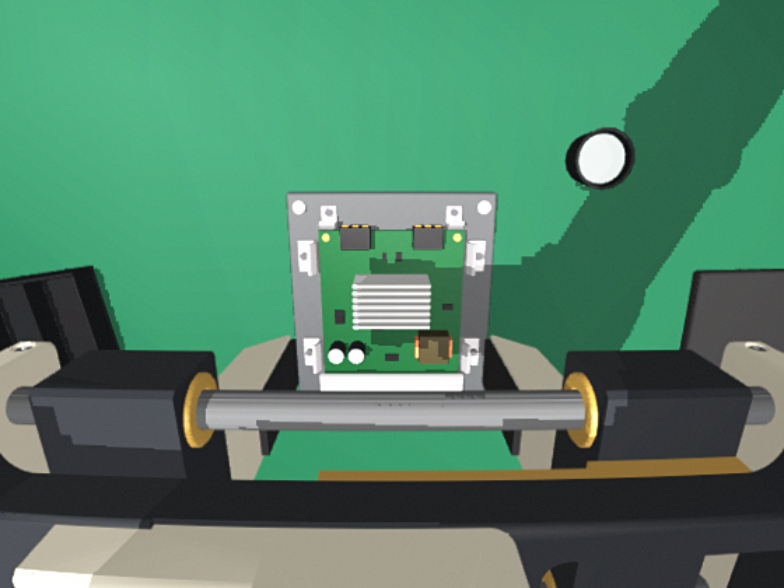

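The board lies flat, with its upper face at z = 23.1 mm and slopes under 0.1°. Its plain edge is under the lip (picture row 375), it sits between the guides and stops, and the gripper is clear.

```bash
python3 -c "
from cell import arm
print(arm.sign_off(), arm.observe()['clock'])"
```

```text
the job is handed in; nothing more can be done
the job is handed in; nothing more can be done
```

The board is loaded in the holder and lying flat, and the job is handed in at about 17 s of the 48 s allowed.

**What I did:**
- **Grip and tilt:** I gripped the heat sink lightly so the board could swing plain edge down. One upward move made it swing further than I wanted, to 34°, where the foam pad stopped it. I eased it back to 13° against the pad and clamped it.
- **Load:** I slid the plain edge about 8 mm under the lip with no force spikes. I then lowered the connector edge along an arc with a light grip, let go and backed off.

**Last checks:**
- The board's upper face is at z = 23.1 mm against 23.2 mm expected, with slopes under 0.1°.
- The plain edge is under the lip and the board sits between the guides and front stops. In the slot I measured it about 0.8 mm toward the connector side of centre, where 2 mm is allowed.
- Forces read at the end of each move stayed under 7 N.
- The gripper is well clear of the board. I did not measure the bystanders again, but the arm never went near them.

No check failed. My estimates of the holder's position along x differed by 1–2 mm.

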